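# Pack the black- and red-capped sample vials into the caddy

### The arm

A 6-joint arm with a two-finger parallel gripper is mounted at the origin on a cart in front of the work surface, level with it; the furniture and walls round the work are solid. World frame = base frame: x ahead of the robot, y to its left, z up, the work surface at z = 0. Lengths are in m, angles in degrees, forces in N, time in s.
With the tool pointing down it reaches from about 0.4 to 0.825 m from the base axis. Payload 7 kg.
Tool frame: the origin (TCP) lies between the finger pads; the fingertips stand ctrl.nose_length ahead of it and the grasp point (between the pads) lies 2 mm behind it (ctrl.nose_length is the distance from the TCP to the fingertips, in m); z points along the fingers, y is the line along which they close (so a half turn about z gives the same grasp; the last joint's range is limited). The gripper opens to 88 mm and grips with 3 to 60 N. Pads are 19 mm wide; open, the fingers measure 130 mm over their backs; the gripper's body (78 mm by 193 mm) begins 47 mm behind the grasp point.
Start: joints at [85.892, 20.546, 0.682, 0, -70.136, -16.507], TCP at [0.238, 0.632, 0.244] pointing down, gripper open.
Joint ranges: [-176.03, 176.03], [-82.01, 121.73], [-58.28, 71.71], [-173.87, 95.51], [-174.79, -0.11], [-173.66, 173.66]. Speed limits (degrees/s): [136.94, 136.94, 172.46, 180, 180, 180].

### API

Orientations are given as [roll, pitch, yaw] about the fixed x, y, z axes, in that order (R = Rz(yaw) Ry(pitch) Rx(roll)).
In Python, from plant import ctrl gives the robot as it stands.
- The arm moves only by the tool apply_moves, never from a script. Its argument "commands" is a list of rows, each a list of 3 entries, a list of its own where there are three numbers: the shift along the world's x, y, z in cm, then the turn about the world's z in rad, then the closure, from 0 (fully open) to 1 (shut). In form: [[[x, y, z], turn, jaw], ...]. A call has 1 to 20 rows; each row is the pose to reach, as a shift and turn from the pose commanded when the call began; what a row does not reach only later rows make up. A row lasts 1/12 s, in which the tool goes at most 41.7 mm and 7.16 degrees, less where a joint would pass 70% of its speed; a pose out of reach is approached as far as the arm can. A call with a gripper value outside its range is refused whole. The fingers move at their own pace and stop on an object; the grip force is fixed at half the most. Time passes only in rows, so rows that repeat a pose let the fingers close. It gives the time, the measured TCP pose, the force, the opening and the grip force at its end, in the units of the state.
- ctrl.get_obs(): the state, without advancing time (a new reading comes with each control period).
- ctrl.snapshot(name): name is "side" or "top"; returns a dict with "img" (400x640x3 uint8, red, green, blue), "fx", "fy", "cx", "cy" (pixels), "dist_coeffs" ([k1, k2, p1, p2, k3] as OpenCV has them; the pictures are not rectified), "T" (4x4, takes a point from camera to world coordinates). Camera axes: x right, y up, looking along -z (the intrinsics and any distortion apply to the point x, -y, -z); pixel columns grow to the right and rows downward; lengths in m; the calibration is good to about 2 mm. A picture is of the moment at which its call begins. There is no depth.
- ctrl.close_job(): hands the job in; it is judged then, once.
Trained networks look in a picture, given as the dict that the camera call returned (one of the last four; its "shot" number tells which), for a name from the list of things; names that differ only in an ending like _2 or _b are one class to them, and where a whole thing is asked for, a point or a joint stands for the part that bears it (a point fixed in the world has none). Each returns a list of dicts, best first, with "score" (0 to 1); they miss things now and then, are a little off and sometimes report something else, mostly with a low value. They report only what shows in the picture. A call takes as long as a camera call. They do not tell look-alikes from the thing itself.
- ctrl.search_frame(picture, target): "at" ([column, row] in pixels, amid what is visible of it).
- ctrl.spot_point(picture, target): "at" ([column, row] in pixels: a listed point, or the origin of a listed thing).
The state is a dict: "clock": time; "joint_pos": joint angles; "qvel": joint speeds; "tau": joint torques, N m; "tool_pos": TCP position; "orientation": TCP orientation; "force": force on the tool from outside, world axes, zero at the start; "moment": the same for the moment, N m; "opening": finger opening in m; "gripper_force": force on a finger pad.
Only numpy, scipy, OpenCV 4.12 (cv2) and the standard library are available. Lean on these libraries where they do the work, as an engineer would, in place of code of your own. Each camera call takes 0.05 s, during which the arm holds its last target. There are 200 camera calls.

### The job

Gather the two black-capped and the two red-capped sample vials into the blue caddy: each stands upright on the floor of a cup of its cap's colour, one vial to a cup (which of the two cups of that colour does not matter). Leave the two white-capped vials standing where they are.

Things in the scene. Friction and masses are not known exactly. Their poses are not given: they have to be found in the camera images.
- vial_black_1_center (a point): Sample vial with black cap 27 mm across, glass body; 27 mm diameter, 55 mm tall, standing upright on the table, 20 to 40 g. Point: the centre of the vial, half-way up (27.5 mm above its underside); z is its upright axis. It belongs in a black cup.
- vial_black_2_center (a point): Sample vial with black cap 27 mm across, glass body; 27 mm diameter, 55 mm tall, standing upright on the table, 20 to 40 g. Point: the centre of the vial, half-way up (27.5 mm above its underside); z is its upright axis. It belongs in a black cup.
- vial_red_1_center (a point): Sample vial with red cap 27 mm across, glass body; 27 mm diameter, 55 mm tall, standing upright on the table, 20 to 40 g. Point: the centre of the vial, half-way up (27.5 mm above its underside); z is its upright axis. It belongs in a red cup.
- vial_red_2_center (a point): Sample vial with red cap 27 mm across, glass body; 27 mm diameter, 55 mm tall, standing upright on the table, 20 to 40 g. Point: the centre of the vial, half-way up (27.5 mm above its underside); z is its upright axis. It belongs in a red cup.
- vial_white_1_center (a point): Sample vial with white cap 27 mm across, glass body; 27 mm diameter, 55 mm tall, standing upright on the table, 20 to 40 g. Point: the centre of the vial, half-way up (27.5 mm above its underside); z is its upright axis. A look-alike that does not belong in the caddy.
- vial_white_2_center (a point): Sample vial with white cap 27 mm across, glass body; 27 mm diameter, 55 mm tall, standing upright on the table, 20 to 40 g. Point: the centre of the vial, half-way up (27.5 mm above its underside); z is its upright axis. A look-alike that does not belong in the caddy.
- cup_black_1: Black plastic cup, open on top, fixed in the blue caddy (172 mm square, wall 16 mm high). 59 mm across, 24 mm high, 48 mm across inside, floor 4 mm thick. Origin: centre of its underside, 4 mm above the table; z up, x and y along the caddy's sides. The two black and two red cups stand 80 mm apart in a square, in changing order. Plugs on the nearby power strip are under 120 mm high.
- cup_black_2: Black plastic cup, open on top, fixed in the blue caddy (172 mm square, wall 16 mm high). 59 mm across, 24 mm high, 48 mm across inside, floor 4 mm thick. Origin: centre of its underside, 4 mm above the table; z up, x and y along the caddy's sides. The two black and two red cups stand 80 mm apart in a square, in changing order. Plugs on the nearby power strip are under 120 mm high.
- cup_red_1: Red plastic cup, open on top, fixed in the blue caddy (172 mm square, wall 16 mm high). 59 mm across, 24 mm high, 48 mm across inside, floor 4 mm thick. Origin: centre of its underside, 4 mm above the table; z up, x and y along the caddy's sides. The two black and two red cups stand 80 mm apart in a square, in changing order. Plugs on the nearby power strip are under 120 mm high.
- cup_red_2: Red plastic cup, open on top, fixed in the blue caddy (172 mm square, wall 16 mm high). 59 mm across, 24 mm high, 48 mm across inside, floor 4 mm thick. Origin: centre of its underside, 4 mm above the table; z up, x and y along the caddy's sides. The two black and two red cups stand 80 mm apart in a square, in changing order. Plugs on the nearby power strip are under 120 mm high.
Things that resemble listed ones, but are neither listed nor needed, are in the scene too. What is shaped like the cup_black_1 but turquoise is not meant.

How it is judged (in metres and radians):
At the end, for the whole second after the job is handed in: Each black- and red-capped vial stands in a cup of its own of its colour: centre within 15 mm of the cup's axis, 26 to 37 mm above its underside. White-capped vials within 25 mm of their start. All six upright within 0.12 rad and at rest (under 0.02 m/s) ((((horizontal distance between vial_black_1_center and cup_black_1 below 0.015 m and z of vial_black_1_center in the frame of cup_black_1 between 0.026 and 0.037 m) and (horizontal distance between vial_black_2_center and cup_black_2 below 0.015 m and z of vial_black_2_center in the frame of cup_black_2 between 0.026 and 0.037 m)) or ((horizontal distance between vial_black_1_center and cup_black_2 below 0.015 m and z of vial_black_1_center in the frame of cup_black_2 between 0.026 and 0.037 m) and (horizontal distance between vial_black_2_center and cup_black_1 below 0.015 m and z of vial_black_2_center in the frame of cup_black_1 between 0.026 and 0.037 m))) and (((horizontal distance between vial_red_1_center and cup_red_1 below 0.015 m and z of vial_red_1_center in the frame of cup_red_1 between 0.026 and 0.037 m) and (horizontal distance between vial_red_2_center and cup_red_2 below 0.015 m and z of vial_red_2_center in the frame of cup_red_2 between 0.026 and 0.037 m)) or ((horizontal distance between vial_red_1_center and cup_red_2 below 0.015 m and z of vial_red_1_center in the frame of cup_red_2 between 0.026 and 0.037 m) and (horizontal distance between vial_red_2_center and cup_red_1 below 0.015 m and z of vial_red_2_center in the frame of cup_red_1 between 0.026 and 0.037 m))) and distance of each of vial_white_1_center, vial_white_2_center from where it was at the start of the episode below 0.025 m and angle between each of vial_black_1_center, vial_black_2_center, vial_red_1_center, vial_red_2_center, vial_white_1_center, vial_white_2_center's own z axis and vertical below 0.12 rad and linear speed of each of vial_black_1, vial_black_2, vial_red_1, vial_red_2, vial_white_1, vial_white_2 below 0.02 m/s); the robot touches nothing.
It fails at once if the white-capped vial 1 is moved more than 25 mm from its place or tipped over (distance of vial_white_1_center from where it was at the start of the episode above 0.025 m or angle between vial_white_1_center's own z axis and vertical above 0.5 rad).
It fails at once if the white-capped vial 2 is moved more than 25 mm from its place or tipped over (distance of vial_white_2_center from where it was at the start of the episode above 0.025 m or angle between vial_white_2_center's own z axis and vertical above 0.5 rad).
It also fails if it takes over 90 s, if anything falls off the work surface, if the arm or the gripper's body presses on something with over 40 N, if the wrist force passes 120 N, or if a joint passes its speed limit or range.

## Working session

There is one attempt and no reset: what is moved stays moved. The work goes in short steps, Python scripts to look and compute and a tool call to move; the robot and the scene stay as the last step left them, time stands still between calls to the robot, and variables do not carry over. Pictures are saved under pics/ and viewed, at most 14 in all, crops included, and the job is handed in when it is done.

Besides the shell and the picture viewer there is one more tool, called as name(argument=value, ...) on one line, values as JSON. apply_moves: Moves the arm, as the interface text tells. Its arguments: {"type":"object","properties":{"commands":{"type":"array"}},"required":["commands"]}

```bash
mkdir -p pics; cat > h.py <<'E'
import numpy as np, cv2
from plant import ctrl
def px2w(s,uv,z):
    K=np.array([[s["fx"],0,s["cx"]],[0,s["fy"],s["cy"]],[0,0,1.]])
    p=cv2.undistortPoints(np.array([[uv]],float),K,np.array(s["dist_coeffs"],float))[0,0]
    T=np.array(s["T"]); d=T[:3,:3]@np.array([p[0],-p[1],-1]); o=T[:3,3]
    return o+d*(z-o[2])/d[2]
def w2px(s,P):
    T=np.array(s["T"]); q=T[:3,:3].T@(np.array(P,float)-T[:3,3]); q=np.array([q[0],-q[1],-q[2]])
    K=np.array([[s["fx"],0,s["cx"]],[0,s["fy"],s["cy"]],[0,0,1.]])
    return cv2.projectPoints(q.reshape(1,1,3),np.zeros(3),np.zeros(3),K,np.array(s["dist_coeffs"],float))[0].ravel()
def save(s,n): cv2.imwrite(f"pics/{n}.png",s["img"][:,:,::-1])
E
python3 - <<'E'
from h import *
o=ctrl.get_obs(); print(o["clock"],o["tool_pos"],o["orientation"],o["opening"],ctrl.nose_length)
for n in("top","side"):
    s=ctrl.snapshot(n); save(s,n+"0"); print(n,np.round(s["T"],3).tolist(),s["fx"])
    for t,z in(("vial_black_1_center",.0275),("vial_red_1_center",.0275),("vial_white_1_center",.0275),("cup_black_1",.004),("cup_red_1",.004)):
        for d in ctrl.spot_point(s,t): print(t,np.round(d["at"],1),round(d["score"],2),np.round(px2w(s,d["at"],z),3))
E
```

```text
0.0 [0.23751119 0.63134293 0.24263346] [ 1.79906385e+02 -7.87438255e-03 -2.06211914e+01] 0.08780437016870735 0.017
top [[-0.011, 1.0, -0.029, 0.561], [-1.0, -0.012, -0.026, -0.02], [-0.026, 0.028, 0.999, 0.919], [0.0, 0.0, 0.0, 1.0]] 371.68098309426745
vial_black_1_center [288.1 175.1] 0.57 [0.646 0.088 0.027]
vial_red_1_center [224.  284.2] 0.62 [0.384 0.247 0.027]
vial_white_1_center [402.5 157.2] 0.46 [ 0.686 -0.188  0.027]
vial_white_1_center [401.9 249.1] 0.44 [ 0.465 -0.183  0.027]
cup_black_1 [433.6 241. ] 0.83 [ 0.482 -0.265  0.004]
cup_black_1 [391.6 219.4] 0.78 [ 0.536 -0.163  0.004]
cup_black_1 [386.3 101.4] 0.76 [ 0.83  -0.155  0.004]
cup_red_1 [420.1 206.7] 0.95 [ 0.566 -0.233  0.004]
cup_red_1 [225.6 286.8] 0.73 [0.372 0.25  0.004]
cup_red_1 [403.  250.3] 0.59 [ 0.46  -0.19   0.004]
side [[0.261, -0.479, 0.838, 1.404], [0.965, 0.107, -0.239, -0.222], [0.025, 0.871, 0.49, 0.531], [0.0, 0.0, 0.0, 1.0]] 393.5535178323326
vial_black_1_center [359.1 214.6] 0.72 [0.641 0.088 0.027]
vial_black_1_center [222.9 221.7] 0.4 [ 0.6   -0.234  0.027]
vial_red_1_center [378.3 165.2] 0.67 [0.379 0.244 0.027]
vial_white_1_center [243.8 240.7] 0.81 [ 0.687 -0.194  0.027]
vial_white_1_center [220.9 223.9] 0.68 [ 0.608 -0.239  0.027]
cup_black_1 [206.  208.4] 0.76 [ 0.489 -0.274  0.004]
cup_black_1 [254.  211.8] 0.75 [ 0.532 -0.156  0.004]
cup_red_1 [223.8 224.9] 0.92 [ 0.577 -0.233  0.004]
cup_red_1 [243.1 202.1] 0.68 [ 0.477 -0.179  0.004]
```

View pics/top0.png

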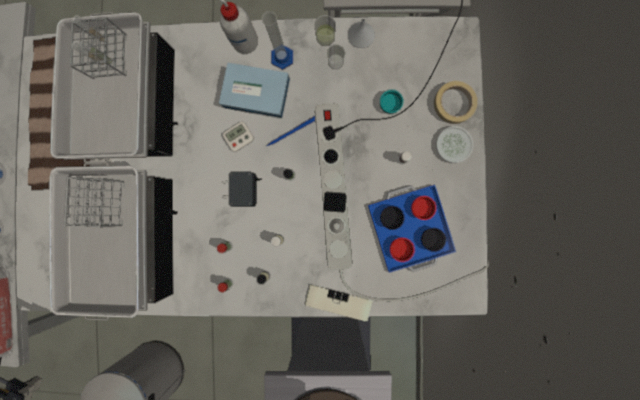

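View pics/side0.png

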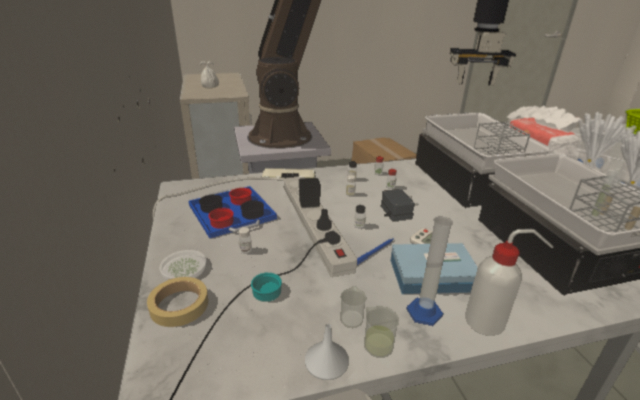

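The top view shows the black caps at (288,174) and (262,279), the red caps at (222,247) and (222,287), and the white caps at (277,240) and (405,156). The black cups are at (391,216) and (432,239), and the red cups at (423,208) and (401,248). The decoys are the turquoise cup at (391,101), the wash bottle's red cap at (229,8), and the power-strip plugs at (331,156), (335,202) and (328,115). Next I'll check this in enlarged crops and measure.

```bash
python3 - <<'E'
from h import *
s=ctrl.snapshot("top"); im=s["img"]
a=cv2.resize(im[150:300,200:300],None,fx=4,fy=4,interpolation=cv2.INTER_CUBIC)
b=cv2.resize(im[180:280,360:460],None,fx=4,fy=4,interpolation=cv2.INTER_CUBIC)
c=np.zeros((600,800,3),np.uint8); c[:,:400]=a; c[:400,400:]=b
save({"img":c},"crop1")
hsv=cv2.cvtColor(im,cv2.COLOR_RGB2HSV).astype(int)
red=((hsv[...,0]<10)|(hsv[...,0]>170))&(hsv[...,1]>120)&(hsv[...,2]>60)
blk=hsv[...,2]<55
def cen(m,u,v,r,z):
    ys,xs=np.nonzero(m[v-r:v+r+1,u-r:u+r+1]); p=(xs.mean()+u-r,ys.mean()+v-r); print(len(xs),np.round(p,1),np.round(px2w(s,p,z),4))
for u,v in((288,174),(262,279)): cen(blk,u,v,9,.05)
for u,v in((222,247),(222,287)): cen(red,u,v,9,.05)
for u,v in((391,216),(432,239)): cen(blk,u,v,17,.02)
for u,v in((423,208),(401,248)): cen(red,u,v,17,.02)
blue=(abs(hsv[...,0]-112)<12)&(hsv[...,1]>120)&(hsv[...,2]>60)
blue[:,:350]=0
ys,xs=np.nonzero(blue); print(cv2.minAreaRect(np.c_[xs,ys].astype(np.float32)))
for n,z in (("top",0),("side",0)):
    q=ctrl.snapshot(n)
    for t,z in(("vial_black_1_center",.0275),("vial_red_1_center",.0275),("vial_white_1_center",.0275)):
        for d in ctrl.search_frame(q,t): print(n,t,np.round(d["at"],1),round(d["score"],2),np.round(px2w(q,d["at"],z),3))
E
```

```text
61 [287.8 173.4] [0.6481 0.0863 0.05  ]
56 [261.2 278.6] [0.4015 0.1514 0.05  ]
63 [221.7 247.5] [0.4749 0.2453 0.05  ]
69 [222.4 286.8] [0.3819 0.2447 0.05  ]
412 [391.5 217.3] [ 0.5417 -0.16    0.02  ]
421 [432.7 239.1] [ 0.4877 -0.2588  0.02  ]
438 [423.4 207.4] [ 0.5645 -0.2376  0.02  ]
435 [401.5 249. ] [ 0.4649 -0.183   0.02  ]
((411.3021545410156, 228.124755859375), (70.03970336914062, 69.67491149902344), 72.8240966796875)
top vial_black_1_center [404.5 249.2] 0.18 [ 0.465 -0.189  0.027]
top vial_red_1_center [227.5 283.6] 0.58 [0.385 0.239 0.027]
top vial_white_1_center [400.  157.8] 0.65 [ 0.685 -0.182  0.027]
side vial_black_1_center [357.6 216.2] 0.48 [0.647 0.082 0.027]
side vial_black_1_center [220.3 219.6] 0.22 [ 0.589 -0.24   0.027]
side vial_red_1_center [243.8 240.7] 0.75 [ 0.687 -0.194  0.027]
side vial_red_1_center [380.2 166.6] 0.64 [0.39  0.246 0.027]
side vial_white_1_center [243.5 241.6] 0.63 [ 0.69  -0.195  0.027]
side vial_white_1_center [375.8 163.9] 0.5 [0.368 0.24  0.027]
```

View pics/crop1.png

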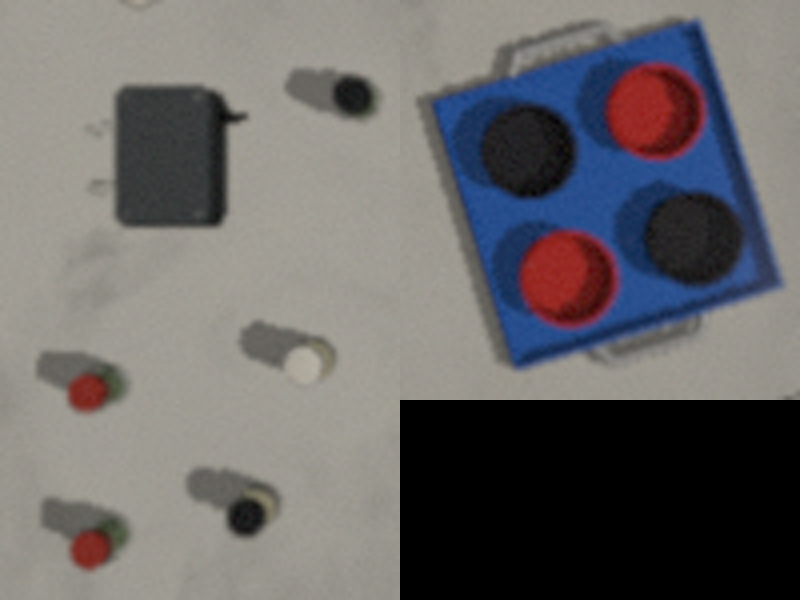

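The crop confirms the choice: red caps at lower left, black caps at upper right and lower centre, and one white cap between them. The caddy has black cups at top-left and bottom-right and red cups at the other two corners. The cup spacing measures 79–81 mm, as expected. I'll go above the near red vial with the jaws turned along x.

apply_moves(commands=[[[1.4, -3.9, 0], -0.12, 0.2], [[2.9, -7.7, 0], -0.24, 0.3], [[4.3, -11.6, 0], -0.36, 0.3], [[5.8, -15.5, 0], -0.48, 0.3], [[7.2, -19.4, 0], -0.6, 0.3], [[8.6, -23.2, 0], -0.72, 0.3], [[10.1, -27.1, 0], -0.84, 0.3], [[11.5, -31, 0], -0.96, 0.3], [[13, -34.8, 0], -1.08, 0.3], [[14.4, -38.7, 0], -1.21, 0.3], [[14.4, -38.7, 0], -1.21, 0.3], [[14.4, -38.7, 0], -1.21, 0.3], [[14.4, -38.7, -4], -1.21, 0.3], [[14.4, -38.7, -8], -1.21, 0.3], [[14.4, -38.7, -11], -1.21, 0.3], [[14.4, -38.7, -11], -1.21, 0.3], [[14.4, -38.7, -11], -1.21, 0.3]])

```text
clock: 2.47
tool_pos: [0.3812, 0.245, 0.1331]
orientation: [179.9, -0.2, -89.8]
force: [0.4, 1.7, 1.2]
opening: 0.0612
gripper_force: 0.0
```

```bash
python3 - <<'E'
from h import *
s=ctrl.snapshot("side"); im=s["img"]
hsv=cv2.cvtColor(im,cv2.COLOR_RGB2HSV).astype(int)
c=cv2.resize(im[90:240,300:440],None,fx=4,fy=4,interpolation=cv2.INTER_CUBIC); save({"img":c},"side1")
for P in((.3819,.2447,.05),(.4749,.2453,.05),(.4015,.1514,.05),(.6481,.0863,.05),(.3812,.245,.1331)): print(P,np.round(w2px(s,P)-[300,90],1)*4)
E
```

```text
(0.3819, 0.2447, 0.05) [318.  275.6]
(0.4749, 0.2453, 0.05) [368.4 326.8]
(0.4015, 0.1514, 0.05) [210.8 296.4]
(0.6481, 0.0863, 0.05) [240.8 473.2]
(0.3812, 0.245, 0.1331) [328.8 171.6]
```

View pics/side1.png

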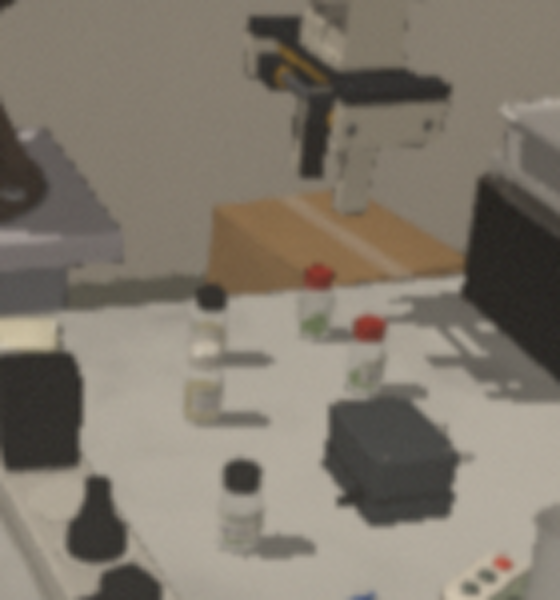

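The projected caps at (318,276), (368,327), (211,296) and (241,473) land on the caps in this crop, and the jaws hang over the near red vial. I'll descend and grasp.

apply_moves(commands=[[[0, 0, -2], 0, 0.3], [[0, 0, -4], 0, 0.3], [[0, 0, -6], 0, 0.3], [[0, 0, -8], 0, 0.3], [[0, 0, -9], 0, 0.3], [[0, 0, -9], 0, 0.3], [[0, 0, -9], 0, 0.3], [[0, 0, -9], 0, 1], [[0, 0, -9], 0, 1], [[0, 0, -9], 0, 1], [[0, 0, -9], 0, 1], [[0, 0, -9], 0, 1], [[0, 0, -9], 0, 1], [[0, 0, -7], 0, 1], [[0, 0, -4], 0, 1], [[0, 0, 0], 0, 1], [[0, 0, 4], 0, 1], [[0, 0, 8], 0, 1], [[0, 0, 9], 0, 1], [[0, 0, 9], 0, 1]])

```text
clock: 4.18
tool_pos: [0.3829, 0.2462, 0.2274]
orientation: [-179.7, 0.3, -89.9]
force: [0.1, 1.1, -1.5]
opening: 0.0263
gripper_force: 30.0
```

apply_moves(commands=[[[0.8, -3.9, 0], 0, 1], [[1.5, -7.8, 0], 0, 1], [[2.3, -11.7, 0], 0, 1], [[3, -15.6, 0], 0, 1], [[3.8, -19.5, 0], 0, 1], [[4.5, -23.3, 0], 0, 1], [[5.3, -27.2, 0], 0, 1], [[6, -31.1, 0], 0, 1], [[6.8, -35, 0], 0, 1], [[7.6, -38.9, 0], 0, 1], [[8.3, -42.8, 0], 0, 1], [[8.3, -42.8, 0], 0, 1], [[8.3, -42.8, 0], 0, 1], [[8.3, -42.8, 0], 0, 1], [[8.3, -42.8, -4], 0, 1], [[8.3, -42.8, -8], 0, 1], [[8.3, -42.8, -11], 0, 1], [[8.3, -42.8, -11], 0, 1], [[8.3, -42.8, -11], 0, 1]])

```text
clock: 5.77
tool_pos: [0.4638, -0.1821, 0.1129]
orientation: [179.8, -0.0, -89.8]
force: [0.7, 0.1, 0.8]
opening: 0.0263
gripper_force: 30.0
```

```bash
python3 - <<'E'
from h import *
print(ctrl.get_obs()["tool_pos"])
s=ctrl.snapshot("side"); im=s["img"]
c=cv2.resize(im[130:260,160:320],None,fx=4,fy=4,interpolation=cv2.INTER_CUBIC); save({"img":c},"side2")
for P in((.4649,-.183,.028),(.4649,-.183,.122),(.4649,-.183,.082)): print(P,np.round(w2px(s,P)-[160,130],1)*4)
E
```

```text
[ 0.46382112 -0.18214155  0.11294767]
(0.4649, -0.183, 0.028) [321.6 249.2]
(0.4649, -0.183, 0.122) [310.  118.8]
(0.4649, -0.183, 0.082) [314.8 175.6]
```

View pics/side2.png

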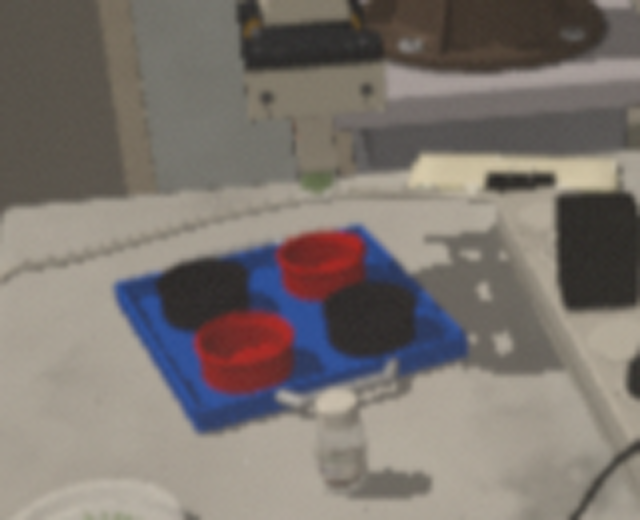

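The held vial (green label at (317,180)) is above the far red cup at (321,250). I'll lower it, release and rise.

apply_moves(commands=[[[0, 0, -2.5], 0, 1], [[0, 0, -4.5], 0, 1], [[0, 0, -5.5], 0, 1], [[0, 0, -6], 0, 1], [[0, 0, -6], 0, 1], [[0, 0, -6], 0, 1], [[0, 0, -6], 0, 1], [[0, 0, -6], 0, 0.6], [[0, 0, -6], 0, 0.5], [[0, 0, -6], 0, 0.45], [[0, 0, -6], 0, 0.45], [[0, 0, -6], 0, 0.45], [[0, 0, -5], 0, 0.45], [[0, 0, -2], 0, 0.45], [[0, 0, 2], 0, 0.45], [[0, 0, 6], 0, 0.45], [[0, 0, 10], 0, 0.4], [[0, 0, 11], 0, 0.4], [[0, 0, 11], 0, 0.4]])

```text
clock: 7.4
tool_pos: [0.4667, -0.1836, 0.2278]
orientation: [-179.6, -0.0, -89.9]
force: [-0.3, 0.8, 0.1]
opening: 0.0526
gripper_force: 0.0
```

```bash
python3 - <<'E'
from h import *
print(ctrl.get_obs()["tool_pos"])
s=ctrl.snapshot("side"); im=s["img"]
c=cv2.resize(im[130:260,160:320],None,fx=4,fy=4,interpolation=cv2.INTER_CUBIC); save({"img":c},"side3")
E
```

```text
[ 0.46670738 -0.18355295  0.22780206]
```

View pics/side3.png

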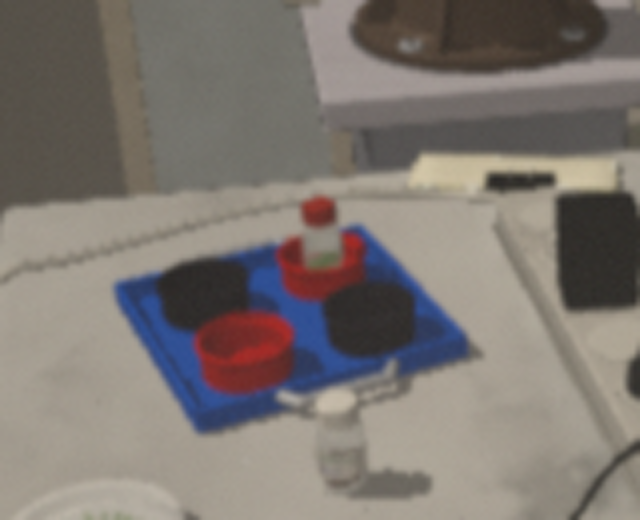

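The red vial stands in the far red cup (cap at (320,210)). Next is the second red vial.

apply_moves(commands=[[[0.1, 3.9, 0], 0, 0.3], [[0.2, 7.8, 0], 0, 0.3], [[0.3, 11.7, 0], 0, 0.3], [[0.4, 15.6, 0], 0, 0.3], [[0.5, 19.5, 0], 0, 0.3], [[0.6, 23.4, 0], 0, 0.3], [[0.7, 27.3, 0], 0, 0.3], [[0.8, 31.2, 0], 0, 0.3], [[0.9, 35, 0], 0, 0.3], [[1, 39, 0], 0, 0.3], [[1, 42.8, 0], 0, 0.3], [[1, 42.8, 0], 0, 0.3], [[1, 42.8, 0], 0, 0.3], [[1, 42.8, -4], 0, 0.3], [[1, 42.8, -8], 0, 0.3], [[1, 42.8, -11], 0, 0.3], [[1, 42.8, -11], 0, 0.3], [[1, 42.8, -11], 0, 0.3], [[1, 42.8, -11], 0, 0.3]])

```text
clock: 9.03
tool_pos: [0.4756, 0.2447, 0.115]
orientation: [-179.9, 0.0, -90.0]
force: [0.1, 0.2, 0.0]
opening: 0.0617
gripper_force: 0.0
```

apply_moves(commands=[[[0, 0, -2], 0, 0.3], [[0, 0, -4], 0, 0.3], [[0, 0, -6], 0, 0.3], [[0, 0, -6.5], 0, 0.3], [[0, 0, -7], 0, 0.3], [[0, 0, -7], 0, 0.3], [[0, 0, -7], 0, 0.3], [[0, 0, -7], 0, 1], [[0, 0, -7], 0, 1], [[0, 0, -7], 0, 1], [[0, 0, -7], 0, 1], [[0, 0, -7], 0, 1], [[0, 0, -7], 0, 1], [[0, 0, -5], 0, 1], [[0, 0, -2], 0, 1], [[0, 0, 2], 0, 1], [[0, 0, 6], 0, 1], [[0, 0, 10], 0, 1], [[0, 0, 11], 0, 1], [[0, 0, 11], 0, 1]])

```text
clock: 10.7
tool_pos: [0.4762, 0.246, 0.2279]
orientation: [-179.7, 0.3, -89.9]
force: [0.1, -0.5, -0.2]
opening: 0.0269
gripper_force: 30.0
```

Held. Taking it to the other red cup, coming down to 0.113.

apply_moves(commands=[[[0.7, -3.9, 0], 0, 1], [[1.4, -7.8, 0], 0, 1], [[2.1, -11.7, 0], 0, 1], [[2.8, -15.6, 0], 0, 1], [[3.5, -19.5, 0], 0, 1], [[4.2, -23.4, 0], 0, 1], [[4.9, -27.3, 0], 0, 1], [[5.6, -31.2, 0], 0, 1], [[6.4, -35, 0], 0, 1], [[7.1, -39, 0], 0, 1], [[7.9, -42.9, 0], 0, 1], [[8.6, -46.5, 0], 0, 1], [[8.9, -48.3, 0], 0, 1], [[8.9, -48.3, 0], 0, 1], [[8.9, -48.3, 0], 0, 1], [[8.9, -48.3, -4], 0, 1], [[8.9, -48.3, -8], 0, 1], [[8.9, -48.3, -11], 0, 1], [[8.9, -48.3, -11], 0, 1], [[8.9, -48.3, -11], 0, 1]])

```text
clock: 12.37
tool_pos: [0.5627, -0.2373, 0.1125]
orientation: [179.8, 0.0, -89.9]
force: [0.6, -1.0, 0.7]
opening: 0.0269
gripper_force: 30.0
```

apply_moves(commands=[[[0, 0, -2.5], 0, 1], [[0, 0, -4.5], 0, 1], [[0, 0, -5.5], 0, 1], [[0, 0, -6.1], 0, 1], [[0, 0, -6.1], 0, 1], [[0, 0, -6.1], 0, 1], [[0, 0, -6.1], 0, 1], [[0, 0, -6.1], 0, 0.6], [[0, 0, -6.1], 0, 0.5], [[0, 0, -6.1], 0, 0.45], [[0, 0, -6.1], 0, 0.45], [[0, 0, -6.1], 0, 0.45], [[0, 0, -5], 0, 0.45], [[0, 0, -2], 0, 0.45], [[0, 0, 2], 0, 0.45], [[0, 0, 6], 0, 0.45], [[0, 0, 10], 0, 0.4], [[0, 0, 11], 0, 0.4], [[0, 0, 11], 0, 0.4]])

```text
clock: 13.95
tool_pos: [0.5657, -0.2388, 0.2295]
orientation: [-179.5, -0.1, -89.9]
force: [1.0, 0.2, -0.3]
opening: 0.0525
gripper_force: 0.0
```

apply_moves(commands=[[[-1.6, 3.7, 0], 0, 0.3], [[-3.1, 7.4, 0], 0, 0.3], [[-4.7, 11.2, 0], 0, 0.3], [[-6.2, 14.9, 0], 0, 0.3], [[-7.8, 18.7, 0], 0, 0.3], [[-9.3, 22.4, 0], 0, 0.3], [[-10.9, 26.1, 0], 0, 0.3], [[-12.4, 29.9, 0], 0, 0.3], [[-14, 33.6, 0], 0, 0.3], [[-15.4, 37, 0], 0, 0.3], [[-16.2, 38.9, 0], 0, 0.3], [[-16.2, 38.9, 0], 0, 0.3], [[-16.2, 38.9, 0], 0, 0.3], [[-16.2, 38.9, -4], 0, 0.3], [[-16.2, 38.9, -8], 0, 0.3], [[-16.2, 38.9, -11], 0, 0.3], [[-16.2, 38.9, -11], 0, 0.3], [[-16.2, 38.9, -11], 0, 0.3]])

```text
clock: 15.45
tool_pos: [0.4014, 0.1492, 0.113]
orientation: [179.8, -0.2, -90.0]
force: [-0.3, 0.9, 0.3]
opening: 0.0614
gripper_force: 0.0
```

```bash
python3 - <<'E'
from h import *
print(ctrl.get_obs()["tool_pos"])
s=ctrl.snapshot("side"); im=s["img"]
c=cv2.resize(im[110:260,180:380],None,fx=4,fy=4,interpolation=cv2.INTER_CUBIC); save({"img":c},"side4")
E
```

```text
[0.40137271 0.14919035 0.11302441]
```

View pics/side4.png

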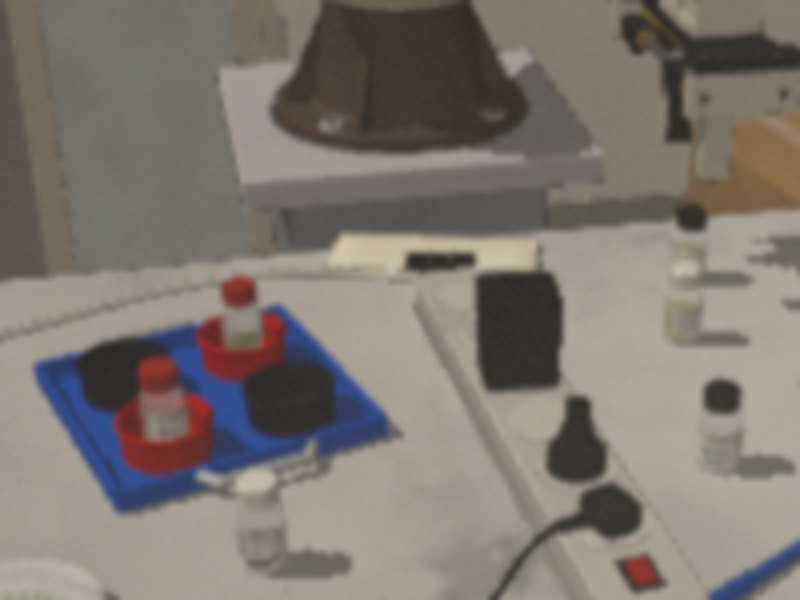

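Both red vials stand in the red cups (caps at (238,290) and (158,372)). The jaws are above the near black vial, so I'll grasp it.

apply_moves(commands=[[[0, 0.1, -2], 0, 0.3], [[0, 0.1, -4], 0, 0.3], [[0, 0.1, -6], 0, 0.3], [[0, 0.1, -6.5], 0, 0.3], [[0, 0.1, -7], 0, 0.3], [[0, 0.1, -7], 0, 0.3], [[0, 0.1, -7], 0, 0.3], [[0, 0.1, -7], 0, 1], [[0, 0.1, -7], 0, 1], [[0, 0.1, -7], 0, 1], [[0, 0.1, -7], 0, 1], [[0, 0.1, -7], 0, 1], [[0, 0.1, -7], 0, 1], [[0, 0.1, -5], 0, 1], [[0, 0.1, -2], 0, 1], [[0, 0.1, 2], 0, 1], [[0, 0.1, 6], 0, 1], [[0, 0.1, 10], 0, 1], [[0, 0.1, 11], 0, 1], [[0, 0.1, 11], 0, 1]])

```text
clock: 17.17
tool_pos: [0.4031, 0.1529, 0.2274]
orientation: [-179.7, 0.3, -89.9]
force: [-0.5, 0.1, -1.3]
opening: 0.0262
gripper_force: 30.0
```

```bash
python3 - <<'E'
from h import *
s=ctrl.snapshot("side"); im=s["img"]
hsv=cv2.cvtColor(im,cv2.COLOR_RGB2HSV).astype(int)
a=cv2.resize(im[165:240,190:290],None,fx=8,fy=8,interpolation=cv2.INTER_CUBIC); save({"img":a},"side5")
for c in((.4649,-.183),(.5645,-.2376)): print(*[np.round((w2px(s,(*c,z))-[190,165])*8) for z in(.008,.03,.063)])
E
```

```text
[408. 271.] [403. 213.] [395. 124.]
[253. 448.] [246. 386.] [234. 290.]
```

View pics/side5.png

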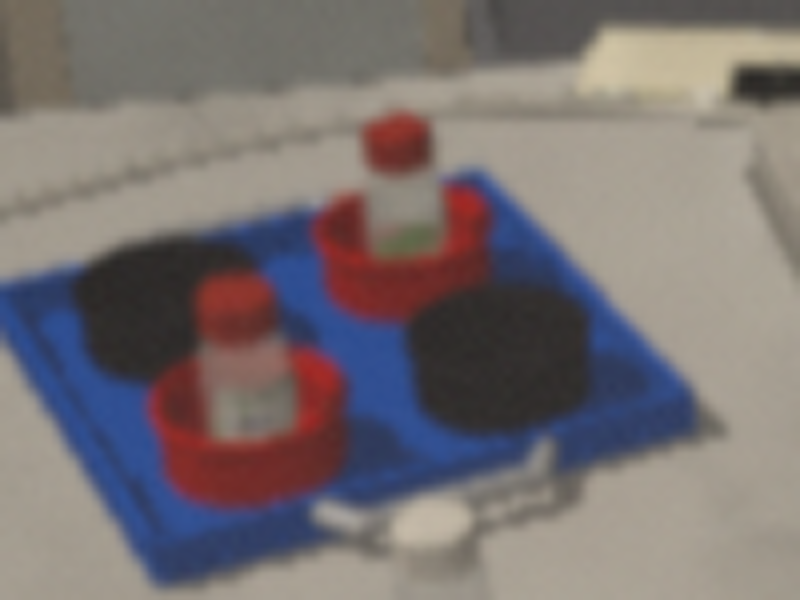

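Both red vials are upright: the projected lean of the axes matches the picture. The black vial is held, so it goes to the black cup at (0.488,-0.259).

apply_moves(commands=[[[0.8, -3.9, 0], 0, 1], [[1.6, -7.8, 0], 0, 1], [[2.4, -11.7, 0], 0, 1], [[3.2, -15.6, 0], 0, 1], [[4, -19.5, 0], 0, 1], [[4.9, -23.4, 0], 0, 1], [[5.7, -27.3, 0], 0, 1], [[6.5, -31.2, 0], 0, 1], [[7.3, -35, 0], 0, 1], [[8.1, -38.9, 0], 0, 1], [[8.6, -41.1, 0], 0, 1], [[8.6, -41.1, 0], 0, 1], [[8.6, -41.1, 0], 0, 1], [[8.6, -41.1, 0], 0, 1], [[8.6, -41.1, -4], 0, 1], [[8.6, -41.1, -8], 0, 1], [[8.6, -41.1, -11], 0, 1], [[8.6, -41.1, -11], 0, 1], [[8.6, -41.1, -11], 0, 1]])

```text
clock: 18.8
tool_pos: [0.4868, -0.2582, 0.1128]
orientation: [179.8, 0.0, -89.8]
force: [0.7, -0.8, 1.0]
opening: 0.0263
gripper_force: 30.0
```

apply_moves(commands=[[[0, 0, -2.5], 0, 1], [[0, 0, -4.5], 0, 1], [[0, 0, -5.5], 0, 1], [[0, 0, -6.1], 0, 1], [[0, 0, -6.1], 0, 1], [[0, 0, -6.1], 0, 1], [[0, 0, -6.1], 0, 1], [[0, 0, -6.1], 0, 0.6], [[0, 0, -6.1], 0, 0.5], [[0, 0, -6.1], 0, 0.5], [[0, 0, -6.1], 0, 0.5], [[0, 0, -6.1], 0, 0.5], [[0, 0, -5], 0, 0.5], [[0, 0, -2], 0, 0.5], [[0, 0, 2], 0, 0.5], [[0, 0, 6], 0, 0.45], [[0, 0, 10], 0, 0.4], [[0, 0, 11], 0, 0.4], [[0, 0, 11], 0, 0.4]])

```text
clock: 20.38
tool_pos: [0.4896, -0.2599, 0.2281]
orientation: [-179.6, -0.1, -89.9]
force: [0.3, -0.2, -0.0]
opening: 0.0523
gripper_force: 0.0
```

apply_moves(commands=[[[1.7, 3.6, 0], 0, 0.3], [[3.3, 7.2, 0], 0, 0.3], [[5, 10.8, 0], 0, 0.3], [[6.7, 14.4, 0], 0, 0.3], [[8.3, 18, 0], 0, 0.3], [[10, 21.6, 0], 0, 0.3], [[11.7, 25.2, 0], 0, 0.3], [[13.3, 28.8, 0], 0, 0.3], [[15, 32.4, 0], 0, 0.3], [[16, 34.5, 0], 0, 0.3], [[16, 34.5, 0], 0, 0.3], [[16, 34.5, 0], 0, 0.3], [[16, 34.5, 0], 0, 0.3], [[16, 34.5, -4], 0, 0.3], [[16, 34.5, -8], 0, 0.3], [[16, 34.5, -11], 0, 0.3], [[16, 34.5, -11], 0, 0.3], [[16, 34.5, -11], 0, 0.3]])

```text
clock: 21.88
tool_pos: [0.6467, 0.0842, 0.1127]
orientation: [179.8, -0.1, -90.0]
force: [0.5, -0.8, 0.4]
opening: 0.0614
gripper_force: 0.0
```

apply_moves(commands=[[[0, 0, -2], 0, 0.3], [[0, 0, -4], 0, 0.3], [[0, 0, -6], 0, 0.3], [[0, 0, -6.5], 0, 0.3], [[0, 0, -7], 0, 0.3], [[0, 0, -7], 0, 0.3], [[0, 0, -7], 0, 0.3], [[0, 0, -7], 0, 1], [[0, 0, -7], 0, 1], [[0, 0, -7], 0, 1], [[0, 0, -7], 0, 1], [[0, 0, -7], 0, 1], [[0, 0, -7], 0, 1], [[0, 0, -5], 0, 1], [[0, 0, -2], 0, 1], [[0, 0, 2], 0, 1], [[0, 0, 6], 0, 1], [[0, 0, 10], 0, 1], [[0, 0, 11], 0, 1], [[0, 0, 11], 0, 1]])

```text
clock: 23.55
tool_pos: [0.6496, 0.0863, 0.2287]
orientation: [-179.6, 0.1, -89.9]
force: [-0.1, -0.4, -0.5]
opening: 0.0265
gripper_force: 30.0
```

Held. Target is (0.5417,-0.160), so the shift is (-10.6,-24.6).

apply_moves(commands=[[[-1.5, -3.5, 0], 0, 1], [[-3, -7, 0], 0, 1], [[-4.5, -10.5, 0], 0, 1], [[-6, -14, 0], 0, 1], [[-7.5, -17.5, 0], 0, 1], [[-9, -21, 0], 0, 1], [[-10.2, -23.8, 0], 0, 1], [[-10.6, -24.6, 0], 0, 1], [[-10.6, -24.6, 0], 0, 1], [[-10.6, -24.6, 0], 0, 1], [[-10.6, -24.6, 0], 0, 1], [[-10.6, -24.6, -4], 0, 1], [[-10.6, -24.6, -8], 0, 1], [[-10.6, -24.6, -11], 0, 1], [[-10.6, -24.6, -11], 0, 1], [[-10.6, -24.6, -11], 0, 1]])

```text
clock: 24.88
tool_pos: [0.5413, -0.1594, 0.1125]
orientation: [179.8, -0.0, -89.8]
force: [0.6, 0.3, 0.8]
opening: 0.0262
gripper_force: 30.0
```

apply_moves(commands=[[[0, 0, -2.5], 0, 1], [[0, 0, -4.5], 0, 1], [[0, 0, -5.5], 0, 1], [[0, 0, -6.1], 0, 1], [[0, 0, -6.1], 0, 1], [[0, 0, -6.1], 0, 1], [[0, 0, -6.1], 0, 1], [[0, 0, -6.1], 0, 0.6], [[0, 0, -6.1], 0, 0.5], [[0, 0, -6.1], 0, 0.5], [[0, 0, -6.1], 0, 0.5], [[0, 0, -6.1], 0, 0.5], [[0, 0, -5], 0, 0.5], [[0, 0, -2], 0, 0.5], [[0, 0, 2], 0, 0.5], [[0, 0, 6], 0, 0.45], [[0, 0, 10], 0, 0.4], [[0, 0, 11], 0, 0.4], [[0, 0, 11], 0, 0.4]])

```text
clock: 26.47
tool_pos: [0.5438, -0.1605, 0.2291]
orientation: [-179.5, -0.0, -89.9]
force: [-0.4, 0.3, -0.8]
opening: 0.0526
gripper_force: 0.0
```

apply_moves(commands=[[[0, 3.5, 0], 0, 0.3], [[0, 7, 0], 0, 0.3], [[0, 10.5, 0], 0, 0.3], [[0, 14, 0], 0, 0.3], [[0, 17.5, 0], 0, 0.3], [[0, 21, 0], 0, 0.3], [[0, 24, 0], 0, 0.3], [[0, 24, 0], 0, 0.3], [[0, 24, 0], 0, 0.3], [[0, 24, 0], 0, 0.3], [[0, 24, 0], 0, 0.3]])

```text
clock: 27.38
tool_pos: [0.5414, 0.079, 0.2234]
orientation: [180.0, -0.0, -90.0]
force: [-0.3, -0.2, 0.3]
opening: 0.0614
gripper_force: 0.0
```

```bash
python3 - <<'E'
from h import *
s=ctrl.snapshot("side"); t=ctrl.snapshot("top")
c=np.zeros((600,800,3),np.uint8)
c[:,:440]=cv2.resize(s["img"][150:300,180:290],None,fx=4,fy=4,interpolation=cv2.INTER_CUBIC)
c[:480,440:]=cv2.resize(t["img"][140:260,365:455],None,fx=4,fy=4,interpolation=cv2.INTER_CUBIC)
save({"img":c},"fin")
E
```

```text
(no output)
```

View pics/fin.png

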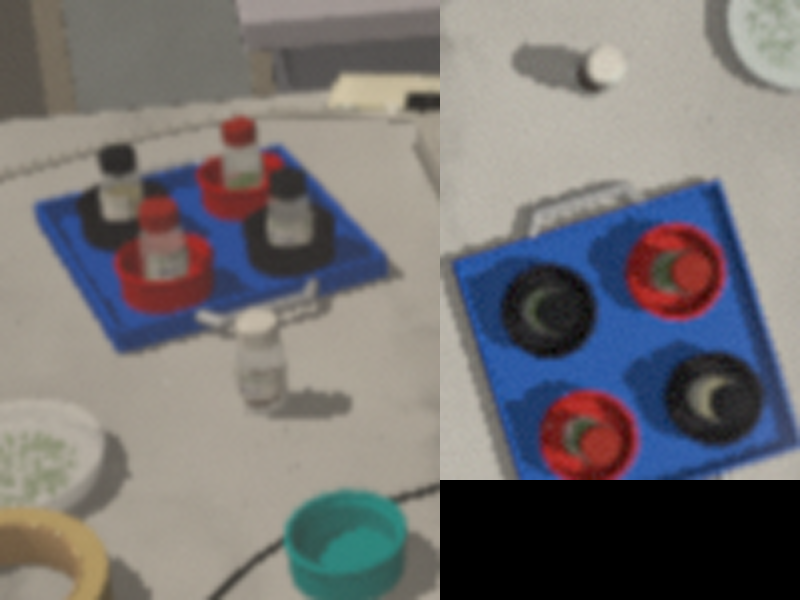

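All four vials stand centred and upright in cups of their own colour: black caps at (117,160) and (288,185), red caps at (238,130) and (157,212). The white vial at (260,360) has not moved, and the gripper is clear.

```bash
python3 -c "
from plant import ctrl
print(ctrl.close_job())"
```

```text
the job is handed in; nothing more can be done
None
```

I handed the job in at about 27 s: the last pictures show both black-capped and both red-capped vials upright in cups of their own colour, and I left both white-capped vials alone; no verdict came back.

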